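Shut up the sketch box after painting class

TASK

The class is over: shut up the wooden sketch box using only your fingertips. Push its drawer and its sliding palette fully home and swing the lid gently down until it lies flat on the rim, without slamming it. The pigment pot riding in the drawer must stay upright, the paint tubes stay in the tray, and nothing is to be picked up: leave the jars, cup, plate and jar lid where they stand.

Things in the scene. Friction and masses are not known exactly. Their poses are not given: they have to be found in the camera images.
- sketch_box: Wooden sketch box, 180 mm deep (its x), 300 mm wide (its y), rim 100 mm above the table, standing fast. Origin: centre of its underside, on the table. Axes: x from the clasp side to the hinge side, y to the left seen from the clasp side, z up; yaw within 0.25 rad of the world. Drawer low in its right (-y) side, palette at the rim of its left (+y) side, lid hinged on the far (+x) rim.
- drawer (a joint): How far the drawer is pulled out of the box's right side, m: 0 is fully home (hard stop), 0.13 is the limit. It slides along the box's y axis, stiffly (about 2 N), and stays where it is left.
- drawer_front (a point): Middle of the outer face of the drawer's upright front board: 156 mm long (box x), 50 mm high (11 to 61 mm above the table), 12 mm thick. Shut, this face stands 13 mm out from the box's right side. Push it along the box's +y to shut the drawer. A brass knob, 14 mm across, stands 11 mm out of the face; its centre is 11 mm below this point.
- palette (a joint): How far the sliding mixing palette (a thin 150 mm wide wooden panel just below the rim, over the tray) is pulled out of the box's left side, m: 0 is fully home (hard stop), 0.15 is the limit. It slides along the box's y axis, stiffly (about 2 N), and stays where it is left.
- palette_end (a point): Middle of the outer face of the wooden batten across the palette's outer end. The batten is 160 mm long (box x), 16 mm thick and 17 mm high (83 to 100 mm above the table); shut, this face stands 8 mm out from the box's left side. Push it along the box's -y to shut the palette. Below the pulled-out palette is open air down to the table.
- lid (a joint): Angle of the lid, rad: 0 is shut, flat on the rim; about 1.57 stands upright; 1.92 is the limit, leaning away from the robot. Stiff friction hinge: the lid stays at any angle where it is left; 3 to 6 N near its free edge moves it.
- lid_edge (a point): Middle of the lid's free edge, at the corner of its outer (shut: upper) face. The lid is a flat panel 180 mm from hinge to free edge, 300 mm along the hinge and 14 mm thick; its inner face carries a picture. Push the outer face, from the far side, to swing the lid towards the robot and down.
- lid_hinge (a point): Middle of the hinge line, on the box's far top rim, 100 mm above the table, 90 mm along the box's x from its origin. The hinge line runs along the box's y; the lid's inner face passes through it.
- pigment_pot: Loose small pot with a white cap, 33 mm across, 32 mm high, standing on the drawer floor just behind the front board. It rides in with the drawer. Origin: centre of its underside.
- tube_a: Loose aluminium paint tube, 84 mm long, 16 mm thick, lying along the box's x in the tray below the palette's level. Origin: middle of its underside.
- tube_b: A second such tube, lying beside the first, nearer the box's right side. Origin: middle of its underside.
- jar_large: Loose open glass jar, 94 mm across, 125 mm high, dark pigment inside, on the table on the robot's side of the box, off to the left or right. Origin: centre of its underside.
- jar_small: Loose open glass jar, 66 mm across, 90 mm high, on the table on the robot's side of the box, off to the other side. Origin: centre of its underside.
- jar_back: Loose open glass jar, 80 mm across, 105 mm high, on the table beyond the box. Origin: centre of its underside.
- cup: Loose white plastic cup, 72 mm across the rim, 85 mm high, on the table beyond the box. Origin: centre of its underside.
- jar_lid: Loose plastic screw lid, 72 mm across, 13 mm high, lying on the table to the left of the box, about under the pulled-out palette. Origin: centre of its underside.
- paint_plate: Loose plastic plate with dried paint, 176 mm across, 18 mm high, on the table far to the right. Origin: centre of its underside.
Things that resemble listed ones, but are neither listed nor needed, are in the scene too. Leave any pink look-alike of the tube_a alone. Leave any yellow look-alike of the tube_b alone.

How it is judged:
By the outcome, as a careful person would: the job done as asked, in the order asked, and still so for the second after the job is handed in, with the robot touching nothing.
It also fails if it takes over 58 s, if anything falls off the work surface, if the arm or the gripper's body presses on something with over 40 N, if the wrist force passes 120 N, or if a joint passes its speed limit or range.

ROBOT

A 7-joint arm with a two-finger parallel gripper is mounted at the origin on the work surface. World frame = base frame: x ahead of the robot, y to its left, z up, the work surface at z = 0. Lengths are in m, angles in rad, forces in N, time in s.
With the tool pointing down it reaches from about 0.4 to 0.75 m from the base axis. Payload 19.5 kg.
Tool frame: the origin (TCP) lies on the centre line of the jaws, within the pads' length; the fingertips stand 17 mm ahead of it and the grasp point (between the pads) lies 2 mm behind it (robot.tcp_to_tips is the z of the fingertips in the tool frame, in m); z points along the fingers, y is the direction in which the jaws open and shut (so a half turn about z gives the same grasp; the last joint's range is limited). The gripper opens to 85 mm and grips with 20 to 120 N. Pads are 22 mm wide; open, the fingers measure 114 mm over their backs; the gripper's body (76 mm by 85 mm) begins 54 mm behind the grasp point. The pads swing forward as they close: fully open they stand 13 mm farther back than shut.
Start: joints at [-1.204, 0.707, -0.028, 1.485, 0.022, 0.951, -0.075], TCP at [0.229, 0.528, 0.248] pointing down, gripper open.
Joint ranges: [-2.71, 2.71], [-0.32, 2.16], [-1.57, 1.52], [0, 2.45], [-1.46, 4.6], [0, 2.02], [-2.83, 2.83]. Speed limits (rad/s): [1.89, 1.89, 2.57, 2.57, 3.01, 3.01, 3.01].

INTERFACE

Orientations are given as a unit quaternion [w, x, y, z].
In Python, from workcell import robot, viewer, order gives the robot as it stands.
- The arm moves only by the tool drive_tool, never from a script. Its argument "targets" is a list of rows, each a list of 5 numbers: the shift along the tool's x, y, z normalised to -1 to 1, where 1 is 0.4 m, then the turn about the tool's z normalised to -1 to 1, where 1 is 120 degrees, then the gripper's target within -1 to 1 (shut at 1, half-way at 0, fully open at -1). In form: [[dx, dy, dz, spin, claw], ...]. A call has 1 to 20 rows; each row shifts and turns the commanded pose from where the row before left it, along the tool's axes as they then stand; what a row does not reach is not made up. A row lasts 1/10 s, in which the tool goes at most 50 mm and 8.59 degrees, less where a joint would pass 70% of its speed; a pose out of reach is approached as far as the arm can. A call with a number of a shift or a turn outside -1 to 1 is refused whole. A call with a gripper value outside its range is refused whole. The fingers move at their own pace and stop on an object; "grip_force" is the grip in N (left out, the last holds). Time passes only in rows, so rows that do not move let the fingers close. It gives the time, the measured TCP pose, the force and the opening at its end, in the units of the state.
- robot.get_obs(): the state, without advancing time (a new reading comes with each control period).
- viewer.capture(name): name is "scene" or "top" or "wrist"; returns (picture, depth): 384x512x3 uint8, red, green, blue; 384x512 float32, m along the optical axis (not along the pixel's ray), 0 where there is no reading.
- viewer.camera_model(name): a dict with "fov_y" (degrees; the focal length in pixels is half the picture's height over the tangent of half this angle, whatever the lens; pixels are square), "cx", "cy" (the principal point, pixels), "world_to_cam" (4x4, takes a point from world to camera coordinates); the wrist camera has in their place "T_tool_cam" (4x4, takes a point from camera to tool coordinates, whose origin is the TCP and whose axes are the flange's). Camera axes: x right, y down, z forward; pixel columns grow to the right and rows downward; lengths in m; the calibration is good to about 2 mm. A picture is of the moment at which its call begins: read the wrist's pose just before it. camera_model takes no time and is no camera call.
- order.finish_job(): hands the job in, once; it reports no verdict.
The state is a dict: "time": time; "joints": joint angles; "qvel": joint speeds; "joint_efforts": joint torques, N m; "tcp_pos": TCP position; "eef_rot": TCP orientation; "wrist_force": force on the tool from outside, world axes, zero at the start; "moment": the same for the moment, N m; "opening": finger opening in m.
Only numpy, scipy, OpenCV 4.12 (cv2) and the standard library are available. Lean on these libraries where they do the work, as an engineer would, in place of code of your own. Each camera call takes 0.05 s, during which the arm holds its last target.

## Working session

There is one attempt and no reset: what is moved stays moved. The work goes in short steps, Python scripts to look and compute and a tool call to move; the robot and the scene stay as the last step left them, time stands still between calls to the robot, and variables do not carry over. Pictures are saved under pics/ and viewed, and the job is handed in when it is done.

Besides the shell and the picture viewer there is one more tool, called after "Request:" as name([rows], argument=value, ...), one row to a line, values as JSON. drive_tool: Moves the arm, as the interface text tells. Scaled input: -1 to 1 covers 0.4 m each way for a shift and 120 degrees each way for a turn. Its arguments: {"type":"object","properties":{"targets":{"type":"array"},"grip_force":{"type":"number"}},"required":["targets"]}

```bash
mkdir -p pics; ls
cat > h.py <<'E'
import numpy as np,cv2
from workcell import robot,viewer,order
def cap(n,tag):
    p,d=viewer.capture(n); cv2.imwrite(f'pics/{tag}.png',p[:,:,::-1]); np.savez(f'pics/{tag}.npz',p=p,d=d); return p,d
def K(n):
    m=viewer.camera_model(n); f=192/np.tan(np.radians(m['fov_y'])/2); return m,f
def pts(n,d):
    m,f=K(n); v,u=np.mgrid[0:384,0:512]; 
    P=np.stack([(u-m['cx'])/f*d,(v-m['cy'])/f*d,d,np.ones_like(d)],-1)
    return (P@np.linalg.inv(np.array(m['world_to_cam'])).T)[...,:3]
E
python3 - <<'E'
from h import *
for n in('scene','top'):
    cap(n,n+'0'); m,f=K(n); print(n,{k:(np.round(v,3).tolist()) for k,v in m.items() if not isinstance(v,str)})
o=robot.get_obs(); print(o)
E
```

```text
pics
scene {'fov_y': 57.738, 'cx': 261.259, 'cy': 195.983, 'world_to_cam': [[-0.911, 0.413, 0.015, 0.54], [0.343, 0.777, -0.528, -0.019], [-0.23, -0.476, -0.849, 1.231], [0.0, 0.0, 0.0, 1.0]]}
top {'fov_y': 44.84, 'cx': 250.318, 'cy': 190.997, 'world_to_cam': [[-0.027, -1.0, -0.011, -0.084], [-0.998, 0.027, -0.062, 0.52], [0.062, 0.009, -0.998, 1.475], [0.0, 0.0, 0.0, 1.0]]}
{'time': 0.1, 'joints': array([-1.20368515,  0.70702305, -0.0275979 ,  1.48493016,  0.02200589,
        0.9508891 , -0.07550375]), 'qvel': array([-0.00054311, -0.00190871,  0.00020702, -0.00162063, -0.00132565,
       -0.00097156, -0.00139345]), 'joint_efforts': array([ 2.69047523e-03, -8.84280539e+01,  1.23619191e+00, -2.36452997e+01,
        1.68805855e-02,  5.01103656e-03,  1.99973904e-06]), 'tcp_pos': array([0.22849928, 0.52742319, 0.24788975]), 'eef_rot': array([-7.41551370e-05,  2.02992957e-01,  9.79180083e-01, -4.67663120e-04]), 'wrist_force': array([-0.84432721, -0.32790129, -0.67995307]), 'moment': array([-0.03350823,  0.00425561, -0.07920676]), 'opening': 0.08554151803968635}
```

View pics/scene0.png

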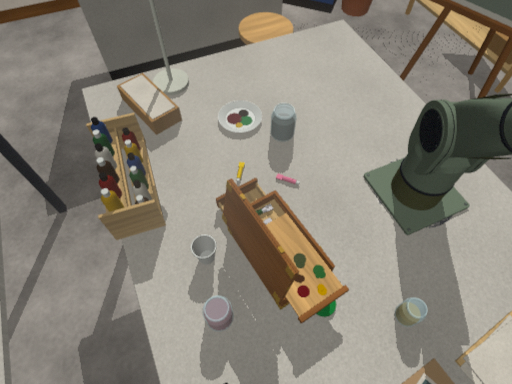

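View pics/top0.png

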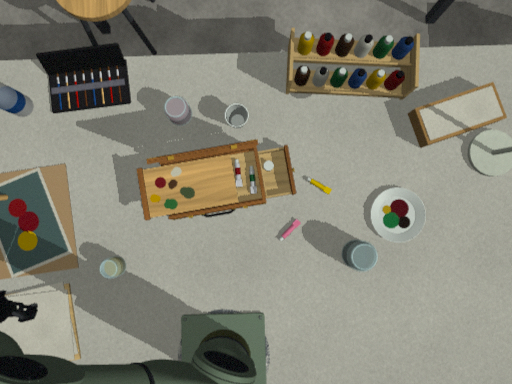

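Run:
```python
from h import *
z=np.load('pics/top0.npz');p,d=z['p'],z['d'];P=pts('top',d)
c=p[120:250,120:440,::-1];cv2.imwrite('pics/top0c.png',cv2.resize(c,None,fx=2.5,fy=2.5,interpolation=cv2.INTER_CUBIC))
H=P[...,2];h=np.clip(H/0.3*255,0,255).astype(np.uint8)[90:290,90:440]
cv2.imwrite('pics/top0h.png',cv2.resize(cv2.applyColorMap(h,cv2.COLORMAP_JET),None,fx=2.2,fy=2.2,interpolation=cv2.INTER_NEAREST))
print('table z',[np.round(P[v,u],3).tolist() for u,v in[(300,300),(330,260),(80,130),(200,250)]])
for v in range(140,226,4): print(v,[int(1000*H[v,u]) for u in range(132,304,6)])
```

```text
table z [[0.166, -0.247, -0.001], [0.291, -0.347, 0.006], [0.734, 0.454, 0.0], [0.333, 0.069, 0.0]]
140 [-3, -3, 5, -3, 0, -6, 0, 3, 3, 0, -1, 0, 1, 2, 0, 4, 5, -3, -3, -2, 279, -4, -7, -5, -1, 0, -1, -5, -3]
144 [1, 7, 3, 0, 1, 5, -3, -2, -1, 0, -6, -1, -6, -2, 0, 0, 277, 278, 277, 283, 276, -1, -2, 0, -3, 3, -2, 2, -2]
148 [-4, -11, 1, 2, 0, 0, 5, -1, 1, 0, -12, 0, 275, 278, 277, 277, 280, 276, 100, 101, 80, -4, -1, -1, 44, 38, 57, 0, 0]
152 [-1, 0, 4, -4, -1, 0, 0, 1503, 195, 276, 274, 274, 273, 281, 98, 100, 88, 84, 85, 66, 67, 44, 28, 13, 14, 1503, 57, 0, -6]
156 [2, 3, 0, 0, -4, 277, 283, 279, 274, 279, 101, 97, 89, 85, 86, 89, 90, 64, 68, 68, 64, 100, 22, 17, 18, 14, 63, 1, 0]
160 [2, 0, -2, 281, 274, 278, 100, 100, 93, 83, 94, 92, 88, 90, 96, 91, 89, 65, 69, 64, 65, 100, 14, 50, 17, 17, 58, -2, 0]
164 [0, 0, -1, 2, 0, 79, 86, 90, 85, 88, 93, 86, 88, 90, 85, 87, 85, 57, 73, 60, 66, 98, 48, 52, 10, 11, 58, 0, -1]
168 [-1, 105, 3, 89, 91, 100, 90, 97, 93, 90, 94, 88, 91, 89, 89, 95, 91, 66, 60, 64, 78, 97, 20, 51, 14, 14, 54, 1, -4]
172 [0, 97, 90, 88, 92, 92, 91, 90, 91, 91, 89
[... 874 characters left out ...]
85, 99, 96, -4, 0, -3, 5, 0, -3]
204 [-1, -1, 96, 80, 88, 88, 84, 92, 94, 95, 90, 89, 89, 95, 84, 92, 80, 100, 99, 97, 85, 13, 0, -1, 2, -3, 0, 2, -3]
208 [-4, -4, 99, 94, 88, 88, 86, 89, 91, 91, 89, 92, 84, 99, 101, 97, 101, 70, -3, 0, 0, -2, -2, -3, 2, 2, -1, 0, -1]
212 [2, -1, 101, 90, 93, 89, 91, 88, 86, 84, 100, 98, 99, 37, 1, 57, 57, -3, -2, 3, 1, 1, -4, -3, -2, 3, -7, -1, 0]
216 [0, -4, 96, 90, 0, 4, 93, 97, 101, 51, 84, -3, 0, 0, -1, -1, 0, 0, -1, 1, 0, 2, 2, 3, 0, -4, 2, -4, 2]
220 [-2, -1, 1, 3, 1, 4, 0, 3, -2, -3, -4, -2, 3, 0, -1, 1, -2, 0, 2, 0, 5, 0, 1, 2, 0, 0, -2, 1, -1]
224 [2, 1, -4, -2, 2, -10, 0, -3, 0, 1, -3, 3, -1, -2, -2, 1, -3, 0, 0, 0, -1, -1, 6, 3, -1, 1, -5, 10, 0]
```

View pics/top0c.png

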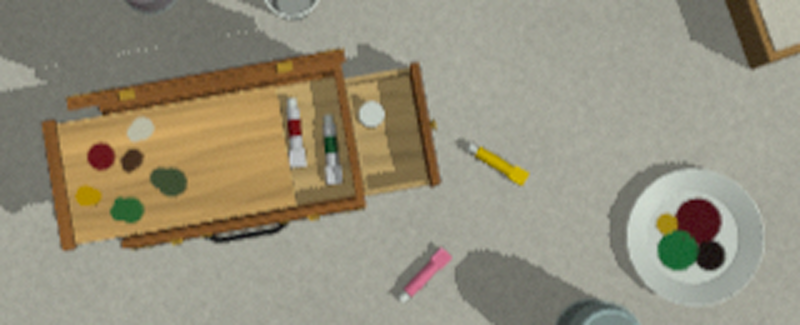

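View pics/top0h.png

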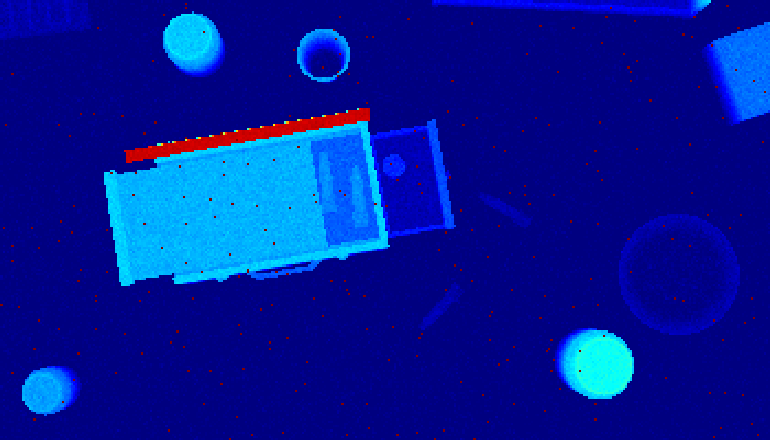

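```bash
cat > m.py <<'E'
from h import *
import sys
def rect(P,M):
    M=M.astype(np.uint8); n,l,s,_=cv2.connectedComponentsWithStats(M,connectivity=8)
    k=1+np.argmax(s[1:,4]); Q=P[l==k]; return Q
if __name__=='__main__':
    z=np.load('pics/%s.npz'%sys.argv[1]);p,d=z['p'],z['d'];P=pts('top',d);H=P[...,2]
    X,Y=P[...,0],P[...,1]
    near=(X>.35)&(X<.75)&(Y>-.25)&(Y<.33)
    L=rect(P,(H>.255)&(H<.3)&near)
    print('lid',cv2.minAreaRect(L[:,:2].astype(np.float32)),np.median(L[:,2]),L[:,:2].mean(0))
    c=np.cov(L[:,:2].T);w,v=np.linalg.eigh(c);print('lid yaw',np.degrees(np.arctan2(-v[0,1],v[1,1])))
    B=rect(P,(H>.075)&(H<.112)&near)
    print('box',cv2.minAreaRect(B[:,:2].astype(np.float32)),cv2.boxPoints(cv2.minAreaRect(B[:,:2].astype(np.float32))))
    D=rect(P,(H>.05)&(H<.068)&near&(Y<-.12))
    r=cv2.minAreaRect(D[:,:2].astype(np.float32));print('drawer',r,cv2.boxPoints(r),len(D))
    T=rect(P,(H>.04)&near&(X>.6))
E
python3 m.py top0
python3 - <<'E'
from h import *
z=np.load('pics/top0.npz');P=pts('top',z['d']);H=P[...,2]
for n,(u0,u1,v0,v1) in dict(back=(155,200,85,130),cup=(220,255,95,135),jl=(335,385,230,275),js=(90,130,250,285)).items():
    Q=P[v0:v1,u0:u1].reshape(-1,3);m=np.percentile(Q[:,2],90);T=Q[Q[:,2]>max(.05,m-.02)]
    print(n,T[:,:2].min(0),T[:,:2].max(0),np.median(T[:,2]))
E
```

```text
lid ((0.6123542189598083, 0.025551900267601013), (0.018023302778601646, 0.29972726106643677), 8.223615646362305) 0.27788378232778743 [0.61118929 0.02462947]
lid yaw 8.474326718922924
box ((0.5371368527412415, 0.050425171852111816), (0.18365097045898438, 0.37234675884246826), 8.540823936462402) [[ 0.41868034  0.22089657]
 [ 0.47397903 -0.14732099]
 [ 0.6555934  -0.12004623]
 [ 0.6002947   0.24817133]]
drawer ((0.5813660025596619, -0.22365166246891022), (0.1545669436454773, 0.014331433922052383), 9.305728912353516) [[ 0.5039409  -0.22907719]
 [ 0.5062583  -0.24322   ]
 [ 0.6587911  -0.21822613]
 [ 0.6564737  -0.20408332]] 206
back [ 0.42497275 -0.11176261] [0.81861676 0.16171108] 0.09702595121296986
cup [ 0.42497275 -0.11176261] [ 0.78763422 -0.02695333] 0.08285385744321916
jl [ 0.26666025 -0.47267158] [ 0.42497275 -0.11176261] 0.1158554734356887
js [ 0.25869782 -0.11176261] [0.42497275 0.36446033] 0.0843135487118607
```

Request:
drive_tool([
  [0, 0, 0, 0.069, 1],
  [0, 0, 0, 0.069, 1],
  [0, 0, 0, 0.069, 1],
  [0, 0, 0, 0.069, 1],
  [0, 0, 0, 0.069, 1],
  [0, 0, 0, 0.069, 1],
  [0, 0, 0, 0.069, 1],
  [0, 0, 0, 0, 1],
  [0, 0, 0, 0, 1],
])

```text
time: 1.0
tcp_pos: [0.2284, 0.5276, 0.2481]
eef_rot: [0.0, 0.65, 0.76, -0.0]
wrist_force: [0.4, 0.0, 0.6]
opening: -0.0001
```

```bash
cat > s.py <<'E'
from h import *
from scipy.spatial.transform import Rotation as R
yaw=np.radians(8.5);O=np.array([.5425,.0147])
def st():
    o=robot.get_obs();t=o['tcp_pos'];r=t[:2]-O;c,s=np.cos(yaw),np.sin(yaw)
    M=R.from_quat(np.roll(o['eef_rot'],-1)).as_matrix()
    print('t',round(o['time'],2),'tcp',t.round(4),'box',np.round([c*r[0]+s*r[1],-s*r[0]+c*r[1],t[2]],4),'xyaw',np.degrees(np.arctan2(M[1,0],M[0,0])).round(2),'F',o['wrist_force'].round(1),'M',o['moment'].round(2),'op',round(o['opening'],4),'tips',robot.tcp_to_tips);print(o['joints'].round(2))
if __name__=='__main__':st()
E
python3 s.py
```

```text
t 1.0 tcp [0.2284 0.5276 0.2481] box [-0.2348  0.5537  0.2481] xyaw 98.88 F [0.4 0.  0.6] M [0.01 0.04 0.01] op -0.0001 tips 0.017
[-1.35  0.72  0.27  1.49 -0.22  0.96 -0.86]
```

Request:
drive_tool([
  [-0.1, 0.04, 0, 0, 1],
  [-0.1, 0.04, 0, 0, 1],
  [-0.1, 0.04, 0, 0, 1],
  [-0.1, 0.04, 0, 0, 1],
  [-0.1, 0.04, 0, 0, 1],
  [-0.1, 0.04, 0, 0, 1],
  [-0.1, 0.04, 0, 0, 1],
  [-0.1, 0, 0, 0, 1],
  [-0.1, 0, 0, 0, 1],
  [-0.1, 0, 0, 0, 1],
  [-0.1, 0, 0, 0, 1],
  [-0.1, 0, 0, 0, 1],
  [-0.1, 0, 0, 0, 1],
  [-0.1, 0, 0, 0, 1],
  [-0.1, 0, 0, 0, 1],
  [-0.1, 0, 0, 0, 1],
  [-0.1, 0, 0, 0, 1],
  [-0.1, 0, 0, 0, 1],
  [-0.1, 0, 0, 0, 1],
  [-0.1, 0, 0, 0, 1],
])

```text
time: 3.0
tcp_pos: [0.4591, -0.2484, 0.2484]
eef_rot: [0.0, 0.65, 0.76, 0.0]
wrist_force: [0.4, 0.5, 0.2]
opening: 0.0001
```

```bash
python3 s.py
```

```text
t 3.0 tcp [ 0.4591 -0.2484  0.2484] box [-0.1214 -0.2479  0.2484] xyaw 98.86 F [0.4 0.5 0.2] M [ 0.02 -0.   -0.04] op 0.0001 tips 0.017
[ 0.38  0.63  0.1   1.68 -0.08  0.84  0.67]
```

Request:
drive_tool([
  [-0.07, 0, 0, 0, 1],
  [-0.06, 0.08, 0, 0, 1],
  [0, 0.09, 0.05, 0, 1],
  [0, 0.09, 0.1, 0, 1],
  [0, 0, 0.1, 0, 1],
  [0, 0, 0.1, 0, 1],
  [0, 0, 0.1, 0, 1],
  [0, 0, 0.02, 0, 1],
  [0, 0, 0, 0, 1],
])

```text
time: 3.9
tcp_pos: [0.567, -0.2828, 0.063]
eef_rot: [-0.001, 0.651, 0.759, -0.0]
wrist_force: [0.5, -0.2, 0.1]
opening: 0.0005
```

Run:
```python
from s import *
st();p,d=cap('scene','sc1');cv2.imwrite('pics/sc1c.png',cv2.resize(p[100:320,150:360,::-1],None,fx=2.7,fy=2.7))
```

```text
t 3.9 tcp [ 0.567  -0.2828  0.063 ] box [-0.0198 -0.2979  0.063 ] xyaw 98.72 F [ 0.5 -0.2  0.1] M [ 0.01 -0.02 -0.02] op 0.0005 tips 0.017
[ 0.38  1.04  0.08  1.42 -0.11  0.69  0.65]
```

View pics/sc1c.png

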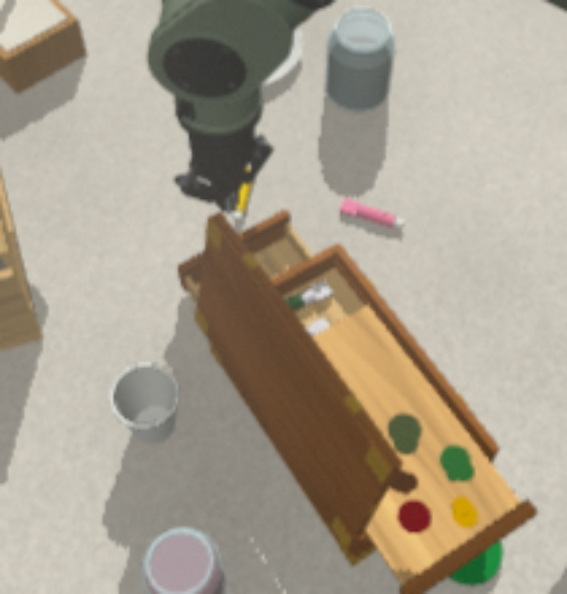

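Request:
drive_tool([
  [0.05, 0, 0, 0, 1],
  [0.02, 0, 0, 0, 1],
  [0.01, 0, 0, 0, 1],
  [0.01, 0, 0, 0, 1],
  [0.015, 0, 0, 0, 1],
  [0.02, 0, 0, 0, 1],
  [0.02, 0, 0, 0, 1],
  [0.02, 0, 0, 0, 1],
  [0.02, 0, 0, 0, 1],
  [0.02, 0, 0, 0, 1],
  [0.02, 0, 0, 0, 1],
  [0.02, 0, 0, 0, 1],
])

```text
time: 5.15
tcp_pos: [0.5525, -0.1852, 0.0632]
eef_rot: [0.0, 0.652, 0.758, -0.0]
wrist_force: [2.2, -1.9, -0.3]
opening: -0.0002
```

```bash
python3 s.py
```

```text
t 5.15 tcp [ 0.5525 -0.1852  0.0632] box [-0.0196 -0.1992  0.0632] xyaw 98.62 F [ 2.2 -1.9 -0.3] M [-0.38 -0.39 -0.01] op -0.0002 tips 0.017
[ 0.22  0.98  0.09  1.62 -0.15  0.54  0.55]
```

Request:
drive_tool([
  [0.015, 0, 0, 0, 1],
  [0.015, 0, 0, 0, 1],
  [0.01, 0, 0, 0, 1],
  [0.01, 0, 0, 0, 1],
  [0.005, 0, 0, 0, 1],
  [0.005, 0, 0, 0, 1],
  [0, 0, 0, 0, 1],
])

```text
time: 5.85
tcp_pos: [0.5488, -0.162, 0.0631]
eef_rot: [-0.0, 0.652, 0.758, -0.0]
wrist_force: [0.8, 0.5, -0.9]
opening: 0.0002
```

```bash
python3 s.py
```

```text
t 5.85 tcp [ 0.5488 -0.162   0.0631] box [-0.0199 -0.1756  0.0631] xyaw 98.62 F [ 0.8  0.5 -0.9] M [-0.05  0.03  0.01] op 0.0002 tips 0.017
[ 0.18  0.97  0.09  1.66 -0.16  0.51  0.52]
```

Request:
drive_tool([
  [0.005, 0, 0, 0, 1],
  [0.005, 0, 0, 0, 1],
])

```text
time: 6.05
tcp_pos: [0.5485, -0.161, 0.0633]
eef_rot: [0.002, 0.653, 0.758, -0.001]
wrist_force: [4.5, -23.6, -7.4]
opening: -0.0
```

Request:
drive_tool([
  [0.005, 0, 0, 0, 1],
  [0.005, 0, 0, 0, 1],
])

```text
time: 6.25
tcp_pos: [0.5484, -0.1607, 0.0635]
eef_rot: [0.004, 0.654, 0.757, -0.002]
wrist_force: [8.9, -44.6, -14.0]
opening: -0.0002
```

Request:
drive_tool([
  [-0.03, 0, 0, 0, 1],
  [-0.1, 0, 0, 0, 1],
  [-0.1, 0, -0.05, 0, 1],
  [0, 0, -0.1, 0, 1],
  [0, 0, -0.12, 0, 1],
  [0, -0.05, -0.12, 0, 1],
  [0, -0.1, -0.1, 0, 1],
  [0, -0.1, 0, 0, 1],
])

```text
time: 7.05
tcp_pos: [0.4681, -0.2598, 0.2562]
eef_rot: [0.003, 0.652, 0.758, 0.001]
wrist_force: [1.3, -1.3, -2.3]
opening: 0.0001
```

```bash
python3 - <<'E'
from s import *
st();p,d=cap('top','top1');cv2.imwrite('pics/top1c.png',cv2.resize(p[120:270,120:400,::-1],None,fx=2.8,fy=2.8))
E
python3 m.py top1
```

```text
t 7.05 tcp [ 0.4681 -0.2598  0.2562] box [-0.1142 -0.2605  0.2562] xyaw 98.66 F [ 1.3 -1.3 -2.3] M [-0.06 -0.11 -0.03] op 0.0001 tips 0.017
[ 0.39  0.64  0.11  1.63 -0.09  0.88  0.68]
lid ((0.613130509853363, 0.025470733642578125), (0.018638962879776955, 0.2997214198112488), 8.426789283752441) 0.2778271708785527 [0.61117247 0.02479389]
lid yaw 8.463074266034083
box ((0.5370802879333496, 0.050672635436058044), (0.1833382397890091, 0.3730192184448242), 8.570539474487305) [[ 0.41863987  0.22143835]
 [ 0.47422978 -0.1474154 ]
 [ 0.6555207  -0.12009308]
 [ 0.59993076  0.24876067]]
drawer ((0.5690816640853882, -0.14031410217285156), (0.15468166768550873, 0.01184871606528759), 8.448009490966797) [[ 0.49170965 -0.14581631]
 [ 0.49345034 -0.15753646]
 [ 0.6464537  -0.1348119 ]
 [ 0.644713   -0.12309174]] 185
```

View pics/top1c.png

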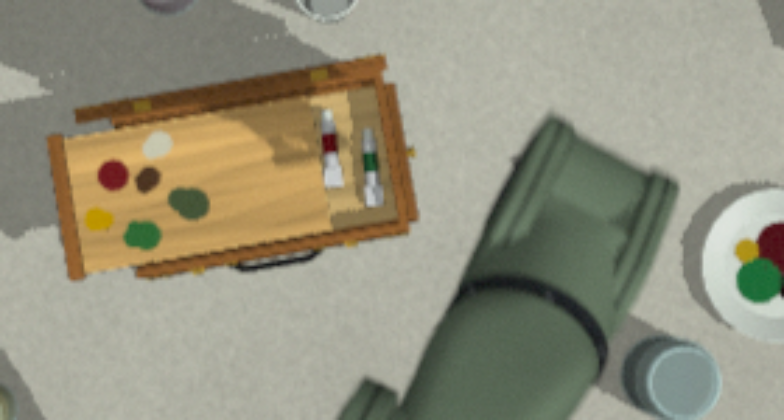

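Request:
drive_tool([
  [0.1, 0, 0, 0, 1],
  [0.1, 0, 0, 0, 1],
  [0.1, 0, 0, 0, 1],
  [0.1, 0, 0, 0, 1],
  [0.1, 0, 0, 0, 1],
  [0.1, 0, 0, 0, 1],
  [0.1, 0, 0, 0, 1],
  [0.1, 0, 0, 0, 1],
  [0.1, 0, 0, 0, 1],
  [0.1, 0, 0, 0, 1],
  [0.1, 0, 0, 0, 1],
  [0.1, 0, 0, 0, 1],
  [0.1, 0, 0, 0, 1],
  [0.04, 0.04, 0, 0, 1],
  [0, 0.1, 0, 0, 1],
  [0, 0.1, 0.05, 0, 1],
  [0, 0, 0.1, 0, 1],
  [0, 0, 0.1, 0, 1],
  [0, 0, 0.1, 0, 1],
  [0, 0, 0, 0, 1],
])

```text
time: 9.1
tcp_pos: [0.4807, 0.2838, 0.1087]
eef_rot: [-0.001, 0.652, 0.758, -0.004]
wrist_force: [-0.3, 0.9, 1.1]
opening: 0.0
```

Run:
```python
from s import *
st();p,d=cap('scene','sc2');cv2.imwrite('pics/sc2c.png',cv2.resize(p[150:370,180:430,::-1],None,fx=2.5,fy=2.5))
```

```text
t 9.1 tcp [0.4807 0.2838 0.1087] box [-0.0214  0.2753  0.1087] xyaw 98.61 F [-0.3  0.9  1.1] M [-0.04  0.01  0.  ] op 0.0 tips 0.017
[-0.67  0.89  0.15  1.69 -0.21  0.59 -0.24]
```

View pics/sc2c.png

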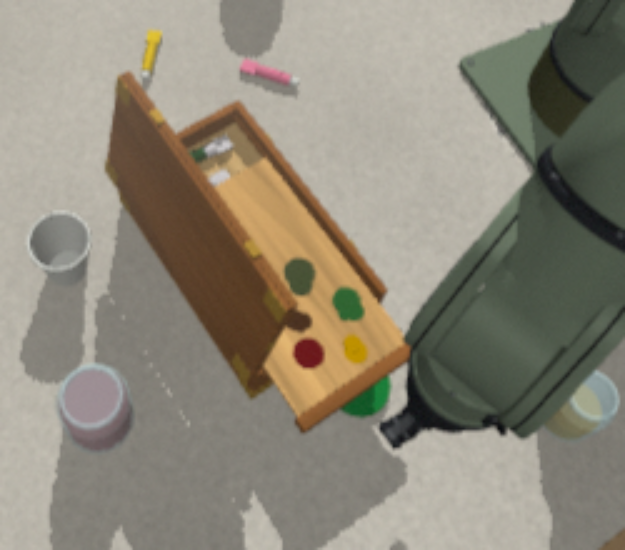

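Request:
drive_tool([
  [0, 0, 0.025, 0, 1],
  [-0.06, 0, 0, 0, 1],
  [-0.03, 0, 0, 0, 1],
  [-0.015, 0, 0, 0, 1],
  [-0.02, 0, 0, 0, 1],
  [-0.025, 0, 0, 0, 1],
  [-0.025, 0, 0, 0, 1],
  [-0.025, 0, 0, 0, 1],
  [-0.02, 0, 0, 0, 1],
  [-0.015, 0, 0, 0, 1],
  [-0.01, 0, 0, 0, 1],
  [-0.005, 0, 0, 0, 1],
  [0, 0, 0, 0, 1],
])

```text
time: 10.45
tcp_pos: [0.4976, 0.1858, 0.1026]
eef_rot: [0.0, 0.652, 0.758, -0.0]
wrist_force: [-0.3, 0.4, 0.4]
opening: 0.0003
```

```bash
python3 s.py
```

```text
t 10.45 tcp [0.4976 0.1858 0.1026] box [-0.0191  0.1759  0.1026] xyaw 98.61 F [-0.3  0.4  0.4] M [ 0.07 -0.    0.02] op 0.0003 tips 0.017
[-0.47  0.87  0.11  1.8  -0.18  0.48 -0.1 ]
```

Request:
drive_tool([
  [-0.008, 0, 0, 0, 1],
  [-0.008, 0, 0, 0, 1],
  [-0.005, 0, 0, 0, 1],
])

```text
time: 10.75
tcp_pos: [0.4988, 0.1779, 0.1026]
eef_rot: [-0.0, 0.652, 0.758, 0.0]
wrist_force: [-3.2, 15.9, 1.9]
opening: 0.0001
```

Request:
drive_tool([
  [-0.005, 0, 0, 0, 1],
  [-0.005, 0, 0, 0, 1],
])

```text
time: 10.95
tcp_pos: [0.4988, 0.1776, 0.1027]
eef_rot: [-0.002, 0.651, 0.759, 0.002]
wrist_force: [-7.3, 34.1, 0.1]
opening: 0.0001
```

Request:
drive_tool([
  [0.03, 0, 0, 0, 1],
  [0.06, 0, 0, 0, 1],
  [0.06, 0, -0.05, 0, 1],
  [0, 0, -0.1, 0, 1],
  [0, 0, -0.12, 0, 1],
  [0, 0, -0.12, 0, 1],
  [0, 0.05, -0.03, 0, 1],
  [0, 0.1, 0, 0, 1],
  [0, 0.1, 0, 0, 1],
  [0, 0.1, 0, 0, 1],
  [0, 0.02, 0, 0, 1],
  [0, 0, 0, 0, 1],
])

```text
time: 12.15
tcp_pos: [0.6351, 0.2545, 0.2694]
eef_rot: [0.0, 0.652, 0.758, -0.001]
wrist_force: [0.0, 0.1, -0.1]
opening: 0.0002
```

```bash
python3 s.py
```

```text
t 12.15 tcp [0.6351 0.2545 0.2694] box [0.127  0.2234 0.2694] xyaw 98.56 F [ 0.   0.1 -0.1] M [0.01 0.03 0.  ] op 0.0002 tips 0.017
[-0.49  0.9   0.19  0.96 -0.16  1.3  -0.18]
```

Request:
drive_tool([
  [-0.1, 0, 0, 0, 1],
  [-0.1, 0, 0, 0, 1],
  [-0.1, 0, 0, 0, 1],
  [-0.1, 0, 0, 0, 1],
  [-0.1, 0, 0, 0, 1],
  [-0.06, 0, 0, 0, 1],
  [0, 0, 0, 0, 1],
])

```text
time: 12.85
tcp_pos: [0.6676, 0.0296, 0.2711]
eef_rot: [0.001, 0.654, 0.757, -0.001]
wrist_force: [-0.5, 0.9, 1.0]
opening: 0.0001
```

Run:
```python
from s import *
st()
for n in('top','scene'):
    p,d=cap(n,n+'3');cv2.imwrite(f'pics/{n}3c.png',cv2.resize(p[110:330,110:370,::-1],None,fx=2.5,fy=2.5))
```

```text
t 12.85 tcp [0.6676 0.0296 0.2711] box [ 0.1259 -0.0038  0.2711] xyaw 98.36 F [-0.5  0.9  1. ] M [ 0.03 -0.04  0.03] op 0.0001 tips 0.017
[-0.16  0.86  0.17  1.04 -0.13  1.25  0.14]
```

View pics/scene3c.png

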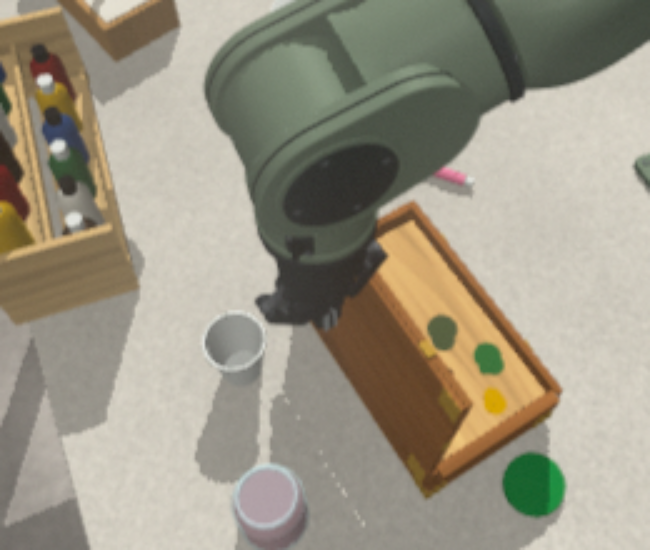

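View pics/top3c.png

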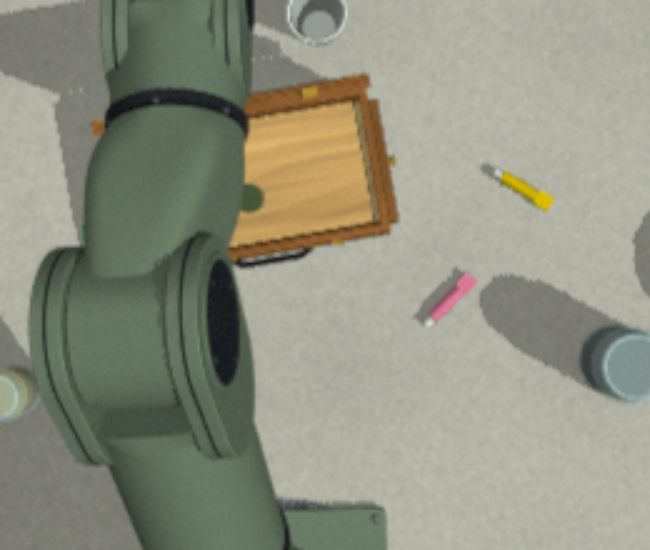

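Request:
drive_tool([
  [0, 0, 0, 0.068, 1],
  [0, 0, 0, 0.068, 1],
  [0, 0, 0, 0.068, 1],
  [0, 0, 0, 0.068, 1],
  [0, 0, 0, 0.068, 1],
  [0, 0, 0, 0.068, 1],
  [0, 0, 0, 0.068, 1],
  [0, 0, 0, 0.068, 1],
  [0, 0, 0, 0.068, 1],
  [0, 0, 0, 0.068, 1],
  [0, 0, 0, 0.068, 1],
  [0, 0, 0, 0, 1],
])

```text
time: 14.15
tcp_pos: [0.6676, 0.0351, 0.2707]
eef_rot: [-0.0, 0.997, 0.077, -0.0]
wrist_force: [-0.2, 0.3, 0.1]
opening: 0.0
```

Run:
```python
from s import *
st()
for n in('wrist','scene'):
    p,d=cap(n,n+'4');cv2.imwrite(f'pics/{n}4c.png',cv2.resize(p[130:300,130:360,::-1],None,fx=3,fy=3) if n=='scene' else p[:,:,::-1])
```

```text
t 14.15 tcp [0.6676 0.0351 0.2707] box [0.1268 0.0017 0.2707] xyaw 8.78 F [-0.2  0.3  0.1] M [-0.01 -0.02  0.01] op 0.0 tips 0.017
[-0.3   0.91  0.57  1.05 -0.46  1.3  -1.21]
```

View pics/scene4c.png

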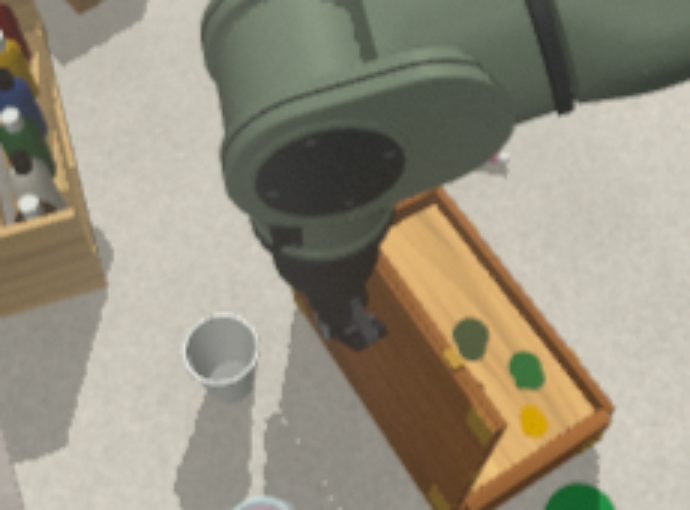

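View pics/wrist4c.png

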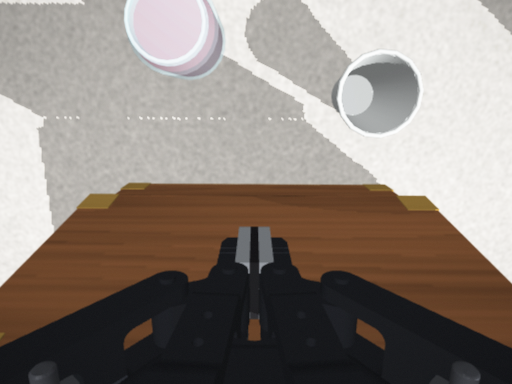

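```bash
cat > arc.py <<'E'
import numpy as np
r=.154
def f(t): return np.array([.09-r*np.cos(t)+.014*np.sin(t)+.011,.1+r*np.sin(t)+.014*np.cos(t)+.017])
T=[1.42,1.36]+list(np.arange(1.3,.1,-.06))+[.06,.03,.01,0]
p=f(T[0]);print('start',p)
for t in T[1:]:
    q=f(t);d=(q-p)/.4;print(round(t,2),q.round(4),'dx %.3f dz %.3f'%(d[0],-d[1]));p=q
E
python3 arc.py
```

```text
start [0.0917064  0.27135553]
1.36 [0.0825 0.2705] dx -0.023 dz 0.002
1.3 [0.0733 0.2691] dx -0.023 dz 0.003
1.24 [0.0642 0.2672] dx -0.023 dz 0.005
1.18 [0.0553 0.2647] dx -0.022 dz 0.006
1.12 [0.0465 0.2617] dx -0.022 dz 0.008
1.06 [0.0379 0.2582] dx -0.021 dz 0.009
1.0 [0.0296 0.2542] dx -0.021 dz 0.010
0.94 [0.0215 0.2496] dx -0.020 dz 0.011
0.88 [0.0137 0.2446] dx -0.020 dz 0.013
0.82 [0.0062 0.2391] dx -0.019 dz 0.014
0.76 [-0.001   0.2332] dx -0.018 dz 0.015
0.7 [-0.0078  0.2269] dx -0.017 dz 0.016
0.64 [-0.0142  0.2202] dx -0.016 dz 0.017
0.58 [-0.0201  0.2131] dx -0.015 dz 0.018
0.52 [-0.0257  0.2057] dx -0.014 dz 0.019
0.46 [-0.0308  0.1979] dx -0.013 dz 0.019
0.4 [-0.0354  0.1899] dx -0.012 dz 0.020
0.34 [-0.0395  0.1816] dx -0.010 dz 0.021
0.28 [-0.0431  0.173 ] dx -0.009 dz 0.021
0.22 [-0.0462  0.1643] dx -0.008 dz 0.022
0.16 [-0.0488  0.1554] dx -0.006 dz 0.022
0.06 [-0.0519  0.1402] dx -0.008 dz 0.038
0.03 [-0.0525  0.1356] dx -0.002 dz 0.011
0.01 [-0.0529  0.1325] dx -0.001 dz 0.008
0 [-0.053  0.131] dx -0.000 dz 0.004
```

Approach to contact from bx 0.127 to 0.092 (−0.088), then the first part of the arc.

Request:
drive_tool([
  [-0.04, 0, 0, 0, 1],
  [-0.03, 0, 0, 0, 1],
  [-0.018, 0, 0, 0, 1],
  [-0.012, 0, 0.001, 0, 1],
  [-0.023, 0, 0.002, 0, 1],
  [-0.023, 0, 0.003, 0, 1],
  [-0.023, 0, 0.005, 0, 1],
])

```text
time: 14.95
tcp_pos: [0.6011, 0.0235, 0.2663]
eef_rot: [-0.0, 0.997, 0.079, 0.0]
wrist_force: [3.0, 1.2, -0.6]
opening: -0.0002
```

Run:
```python
from s import *
st()
p,d=cap('wrist','wrist5');p,d=cap('scene','scene5');cv2.imwrite('pics/scene5c.png',cv2.resize(p[130:300,130:360,::-1],None,fx=3,fy=3))
```

```text
t 14.95 tcp [0.6011 0.0235 0.2663] box [0.0593 0.     0.2663] xyaw 9.04 F [ 3.   1.2 -0.6] M [ 0.11 -0.51  0.  ] op -0.0002 tips 0.017
[-0.35  0.79  0.57  1.36 -0.45  1.11 -1.13]
```

View pics/wrist5.png

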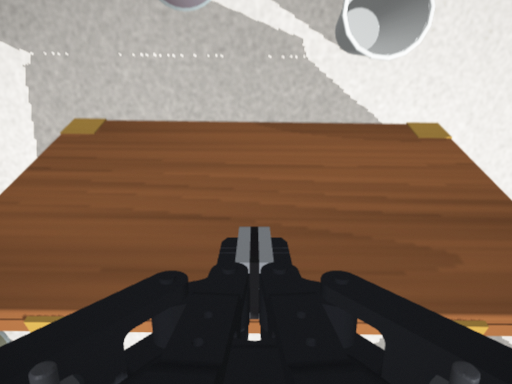

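View pics/scene5c.png

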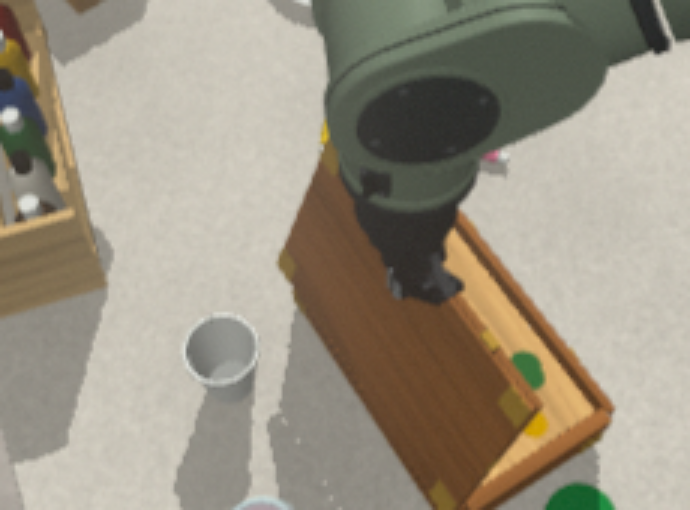

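Request:
drive_tool([
  [-0.02, 0, 0.006, 0, 1],
  [-0.022, 0, 0.008, 0, 1],
  [-0.021, 0, 0.009, 0, 1],
  [-0.021, 0, 0.01, 0, 1],
  [-0.02, 0, 0.011, 0, 1],
  [-0.02, 0, 0.013, 0, 1],
  [-0.019, 0, 0.014, 0, 1],
  [-0.018, 0, 0.015, 0, 1],
  [-0.017, 0, 0.016, 0, 1],
  [-0.016, 0, 0.017, 0, 1],
])

```text
time: 16.05
tcp_pos: [0.525, 0.0115, 0.2186]
eef_rot: [-0.0, 0.997, 0.078, 0.0]
wrist_force: [1.0, 1.1, 0.2]
opening: -0.0001
```

```bash
python3 s.py
```

```text
t 16.05 tcp [0.525  0.0115 0.2186] box [-0.0178 -0.0006  0.2186] xyaw 8.98 F [1.  1.1 0.2] M [ 0.1  -0.35 -0.01] op -0.0001 tips 0.017
[-0.36  0.73  0.54  1.72 -0.49  0.82 -1.02]
```

Request:
drive_tool([
  [-0.014, 0, 0.018, 0, 1],
  [-0.013, 0, 0.019, 0, 1],
  [-0.013, 0, 0.019, 0, 1],
  [-0.012, 0, 0.02, 0, 1],
  [-0.01, 0, 0.02, 0, 1],
  [-0.009, 0, 0.02, 0, 1],
])

```text
time: 16.65
tcp_pos: [0.497, 0.007, 0.172]
eef_rot: [-0.0, 0.997, 0.078, 0.0]
wrist_force: [1.1, -0.6, 1.2]
opening: 0.0002
```

Run:
```python
from s import *
st()
p,d=cap('scene','scene6');cv2.imwrite('pics/scene6c.png',cv2.resize(p[130:330,170:400,::-1],None,fx=3,fy=3))
```

```text
t 16.65 tcp [0.497 0.007 0.172] box [-0.0462 -0.0009  0.172 ] xyaw 8.95 F [ 1.1 -0.6  1.2] M [ 0.07 -0.24  0.02] op 0.0002 tips 0.017
[-0.33  0.76  0.47  1.87 -0.55  0.64 -0.94]
```

View pics/scene6c.png

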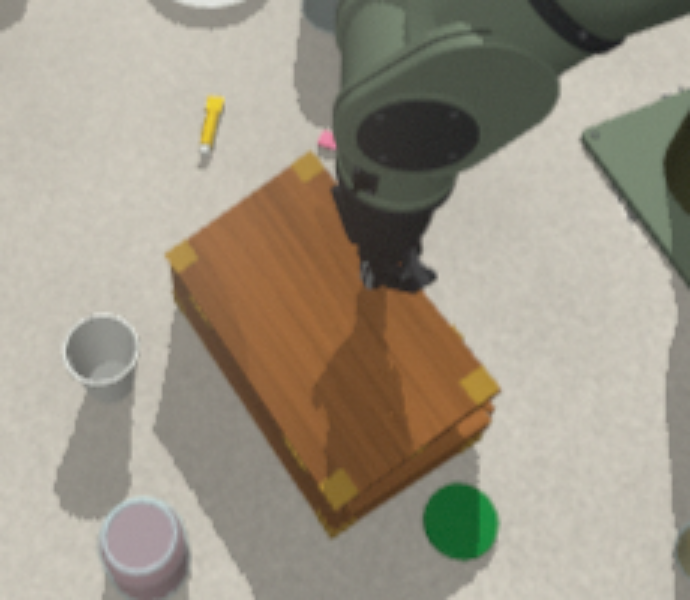

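Request:
drive_tool([
  [-0.006, 0, 0.018, 0, 1],
  [-0.005, 0, 0.016, 0, 1],
  [-0.004, 0, 0.014, 0, 1],
  [-0.003, 0, 0.012, 0, 1],
  [-0.002, 0, 0.01, 0, 1],
  [0, 0, 0.008, 0, 1],
  [0, 0, 0.006, 0, 1],
  [0, 0, 0.005, 0, 1],
])

```text
time: 17.5
tcp_pos: [0.4886, 0.0056, 0.1365]
eef_rot: [0.0, 0.997, 0.077, -0.0]
wrist_force: [-0.6, -1.0, 1.6]
opening: -0.0001
```

```bash
python3 s.py
```

```text
t 17.5 tcp [0.4886 0.0056 0.1365] box [-0.0547 -0.0011  0.1365] xyaw 8.85 F [-0.6 -1.   1.6] M [0.03 0.16 0.02] op -0.0001 tips 0.017
[-0.29  0.81  0.4   1.93 -0.6   0.53 -0.89]
```

Request:
drive_tool([
  [0, 0, 0.005, 0, 1],
  [0, 0, 0.004, 0, 1],
  [0, 0, 0.003, 0, 1],
  [0, 0, 0, 0, 1],
])

```text
time: 17.9
tcp_pos: [0.4886, 0.0056, 0.1318]
eef_rot: [0.0, 0.997, 0.077, -0.0]
wrist_force: [0.8, -0.1, 0.1]
opening: -0.0
```

Request:
drive_tool([
  [0, 0, 0.004, 0, 1],
  [0, 0, 0.003, 0, 1],
])

```text
time: 18.1
tcp_pos: [0.4888, 0.0055, 0.1305]
eef_rot: [-0.0, 0.997, 0.077, 0.001]
wrist_force: [-14.3, 2.3, 66.3]
opening: 0.0
```

Request:
drive_tool([
  [0, 0, -0.01, 0, 1],
  [0, 0, -0.05, 0, 1],
  [0, 0, -0.1, 0, 1],
  [0, 0, -0.1, 0, 1],
  [-0.1, 0, -0.1, 0, 1],
  [-0.1, -0.1, 0, 0, 1],
  [0, -0.12, 0, 0, 1],
  [0, -0.12, 0, 0, 1],
  [0, -0.12, 0, 0, 1],
  [0, -0.12, 0, 0, 1],
  [0, -0.12, 0, 0, 1],
  [0, 0, 0, 0, 1],
  [0, 0, 0, 0, 1],
])

```text
time: 19.4
tcp_pos: [0.376, 0.2672, 0.2682]
eef_rot: [0.0, 0.997, 0.078, -0.0]
wrist_force: [0.8, -0.8, 0.3]
opening: 0.0002
```

Run:
```python
from s import *
st()
for n in('top','scene'):
    p,d=cap(n,n+'7');cv2.imwrite(f'pics/{n}7c.png',cv2.resize(p[70:300,90:450,::-1],None,fx=2.2,fy=2.2))
    if n=='top':
        P=pts('top',d);H=P[...,2];c,s=np.cos(yaw),np.sin(yaw)
        X,Y=P[...,0]-O[0],P[...,1]-O[1];bx,by=c*X+s*Y,-s*X+c*Y
        M=(abs(bx)<.085)&(abs(by)<.14)&(H>.08)&(H<.3)
        A=np.c_[bx[M],by[M],np.ones(M.sum())];k=np.linalg.lstsq(A,H[M],rcond=None)[0];print('lid plane',k,M.sum())
        for nm,m in(('R',(by<-.153)&(by>-.3)&(abs(bx)<.05)&(H>.045)&(H<.07)),('L',(by>.152)&(by<.3)&(abs(bx)<.05)&(H>.07)&(H<.11))):
            print(nm,m.sum(),np.percentile(by[m],[2,50,98]) if m.sum() else '')
```

```text
t 19.4 tcp [0.376  0.2672 0.2682] box [-0.1273  0.2744  0.2682] xyaw 8.96 F [ 0.8 -0.8  0.3] M [ 0.03  0.03 -0.03] op 0.0002 tips 0.017
[-1.07  0.6   0.67  1.86 -0.49  0.85 -1.57]
lid plane [-0.00082747  0.00224561  0.11348906] 5263
R 100 [-0.16285714 -0.15797906 -0.15352278]
L 58 [0.15220617 0.15501048 0.15802791]
```

View pics/top7c.png

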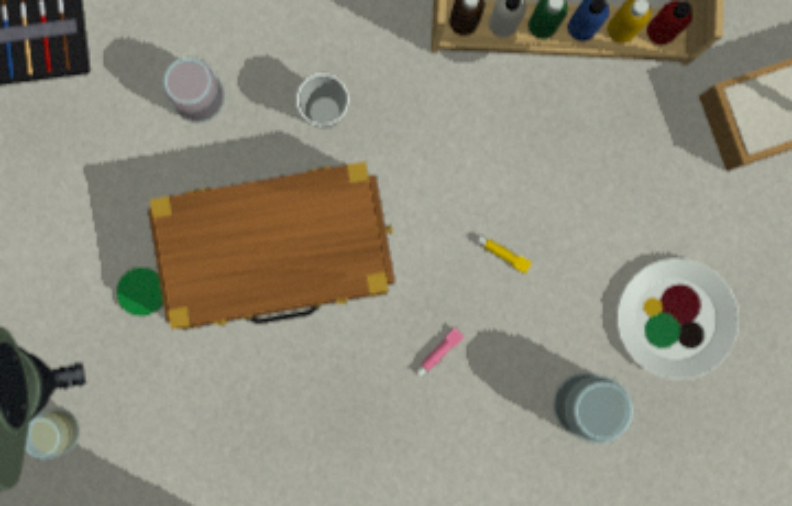

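View pics/scene7c.png

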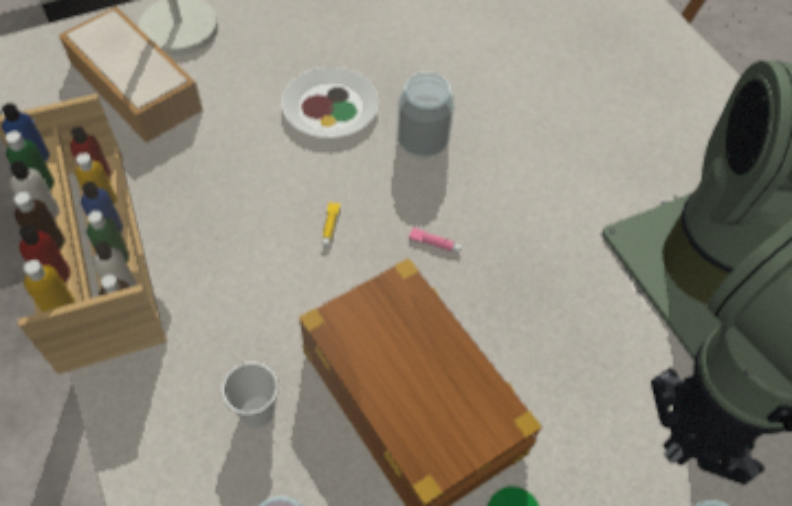

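All shut: the lid plane is level at 113.5 mm, the drawer face is at −0.163 and the palette face at +0.158, both as specified. The arm is clear and the surroundings are undisturbed.

```bash
python3 -c "
from workcell import order
print(order.finish_job())"
```

```text
the job is handed in; nothing more can be done
None
```

The sketch box is shut and the job was handed in at about 19.5 s. With closed fingertips I pushed the drawer home, then the palette, each until it met its hard stop. I then pushed the lid from behind and guided it down slowly until it lay on the rim.

**Last checks:**
- **Lid:** it measures flat to within 0.15°, with its top at 113.5 mm (114 mm expected).
- **Drawer and palette:** the drawer face stands 13 mm out from the box and the palette face 8 mm out. Both match the fully home values.
- **Surroundings:** jars, cup, plate, jar lid and the two look-alike tubes look undisturbed in the last pictures. The fingers touch nothing.

**Not confirmed:**
- **Pot:** it went out of sight as the drawer shut. I drove the drawer slowly, mostly at 0.1 m/s or less, and about 2–3 N was needed to push it, but I did not see the pot afterwards.
- **Tubes:** they were in the tray in the picture before the palette closed, and are now covered.

**Forces:** the final press on the lid peaked at about 66 N at the wrist, more than was needed but under the 120 N limit. The lid was already on the rim then. The drawer stop reached about 47 N and the palette stop about 35 N.

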